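# Ready the parts case for locking

### The arm

A 6-joint arm with a two-finger parallel gripper is mounted at the origin on the work surface. World frame = base frame: x ahead of the robot, y to its left, z up, the work surface at z = 0. Lengths are in m, angles in rad, forces in N, time in s.
With the tool pointing down it reaches from about 0.25 to 0.775 m from the base axis. Payload 4 kg.
Tool frame: the origin (TCP) lies where the fingers leave the gripper's body, on its centre line; the fingertips stand 97 mm ahead of it and the grasp point (between the pads) lies 78 mm ahead of it; z points along the fingers, y is the line along which they close (so a half turn about z gives the same grasp; the last joint's range is limited). The gripper opens to 94 mm and grips with 3 to 60 N. Pads are 16 mm wide; open, the fingers measure 119 mm over their backs; the gripper's body (75 mm by 177 mm) begins 78 mm behind the grasp point.
Start: joints at [-1.384, 0.087, 1.371, -0, 1.684, -0.103], TCP at [0.157, -0.527, 0.303] pointing down, gripper open.
Joint ranges: [-3.1, 3.1], [-0.76, 2.03], [0.27, 2.55], [-1.08, 4.22], [0.17, 2.65], [-2.57, 2.57]. Speed limits (rad/s): [2.79, 2.79, 3.14, 3.14, 3.14, 3.14].

### API

Orientations are given as [roll, pitch, yaw] about the fixed x, y, z axes, in that order (R = Rz(yaw) Ry(pitch) Rx(roll)).
In Python, from plant import manip, eyes gives the robot as it stands.
- The arm moves only by the tool jog_arm, never from a script. Its argument "motion" is a list of rows, each an object with "slide": the shift along the tool's x, y, z in mm, a list of three; "turn": the turn, a rotation vector about the tool's x, y, z in rad, a list of three; "fingers": the opening, from 0 (shut) to 1 (fully open). A call has 1 to 12 rows; each row shifts and turns the commanded pose from where the row before left it, along the tool's axes as they then stand; what a row does not reach is not made up. A row lasts 1/12 s, in which the tool goes at most 41.7 mm and 7.16 degrees, less where a joint would pass 70% of its speed; a pose out of reach is approached as far as the arm can. A call is refused whole if a number of a shift passes 41.7 or a number of a turn 0.125, either way. A call with a gripper value outside its range is refused whole. The fingers move at their own pace and stop on an object; the grip force is fixed at half the most. Time passes only in rows, so rows that do not move let the fingers close. It gives the time, the measured TCP pose, the force, the opening and the grip force at its end, in the units of the state.
- manip.get_obs(): the state, without advancing time (a new reading comes with each control period).
- eyes.camera(name): name is "scene" or "top" or "wrist"; returns a dict with "pixels" (420x560x3 uint8, blue, green, red), "fx", "fy", "cx", "cy" (pixels), "dist_coeffs" ([k1, k2, p1, p2, k3] as OpenCV has them; the pictures are not rectified), "extrinsics" (4x4, takes a point from world to camera coordinates). Camera axes: x right, y down, z forward; pixel columns grow to the right and rows downward; lengths in m; the calibration is good to about 2 mm. A picture is of the moment at which its call begins. There is no depth.
- manip.job_done(): hands the job in; it is judged then, once.
The state is a dict: "time": time; "joint_positions": joint angles; "joint_vel": joint speeds; "joint_torque": joint torques, N m; "tool_pos": TCP position; "tcp_rot": TCP orientation; "force": force on the tool from outside, world axes, zero at the start; "ft_torque": the same for the moment, N m; "opening": finger opening in m; "grasp_force": force on a finger pad.
Only numpy, scipy, OpenCV 4.12 (cv2) and the standard library are available. Lean on these libraries where they do the work, as an engineer would, in place of code of your own. Each camera call takes 0.05 s, during which the arm holds its last target. There are 200 camera calls.

### The job

Get the parts case ready to be locked: first swing its steel hasp strap over the staple until it lies flat. Then turn the dial of the padlock in the holder, click by click, until its white line points at the shackle, let go of the dial and pull the shackle fully open. Lift the lock out and finish still holding it in the gripper, level and with its shackle open, about ten centimetres straight above the staple and touching nothing else; leave the hasp closed and everything else where it is.

Things in the scene. Friction and masses are not known exactly. Their poses are not given: they have to be found in the camera images.
- case: grey flat parts case, fixed, 240 x 160 mm; origin on its underside (table height), below the lid's edge, 8 mm beyond the hinge line; its z is up, its -x is the front where the staple stands, +x runs back over the lid. Front ledge (x from -125 to 0 mm) is 70 mm high, lid (x from 2 to 114 mm) 80 mm high, both 160 mm wide
- hasp (a joint): steel strap 97 mm long, 34 wide, 3 thick, hinged along the case's y at 74.5 mm height. 0 rad: flat over the front ledge (top face at 76 mm), the staple standing up through its slot; 1.57: upright; more: leaning back over the lid. Starts at 1.2 to 1.8; a stiff hinge (0.045 N m) keeps it where it is left. Push it from behind, then press it down between hinge and staple (30 to 53 mm from the hinge)
- hasp_hinge (a point): middle of the hinge line, on the case
- hasp_push (a point): point on the strap's upper face (back face when it stands), 42 mm from the hinge: a good place to press it
- staple (a point): top of the staple, a 19 mm wide steel wire loop that rises 24 mm above the front ledge, 75 mm in front of the hinge line; axes as the case's
- nest: grey plastic holder, fixed, 100 x 92 mm, base plate 5 mm thick; origin on its underside, axes as the lock's at the start. The lock lies with 1.5 mm play on a 16 mm high pedestal, 44 mm square, between posts and end stops that reach 28 mm above the table. Both sides are open over 50 mm (x from -25 to 25 mm) for fingers on the lock's side faces
- lock_center (a point): centre of the brass padlock body, 70 (x) x 62 (y) x 28 mm (z up), lying dial up, its middle 30 mm above the table at the start; the shackle leaves its +x face. The lock weighs 0.3 to 0.6 kg, loose. Take it by its two y faces, 62 mm apart
- dial (a joint): black dial on the lock's top, rad, positive is clockwise seen from above. 0: its white line points along the lock's +x, at the shackle, and the lock is released (within about 0.15). Clicks every 0.524 rad; the dial falls into the nearest one (about 0.05 N m over a click). Starts 1 to 3 clicks clockwise of 0, turns at most 2.6 either way, and cannot turn while the shackle is out
- dial_grip (a point): middle of the dial's bar grip, on the dial's upright axis through the lock's centre, 44 mm above the lock's underside (60 mm above the table at the start); x along the white line, z up. The bar is 42 mm long (along the white line), 10 mm wide, 20 mm tall, on a disc 50 mm across whose top is 34 mm above the lock's underside
- shackle (a joint): how far the shackle is pulled out of the lock along the lock's +x, m: 0 shut, 0.018 fully open against its stop. Sliding friction 2.5 N keeps it where it is left. Blocked after 2 mm while the dial is away from 0
- bow (a point): middle of the shackle's cross bar, steel 8 mm thick, along the lock's y, 34 mm above the table; when shut 46 mm outside the lock's face (81 mm from the lock's centre). The room inside the shackle is 40 mm wide, 42 mm long, free down to the table beyond the base plate: pinch the bar from above with one finger inside, or pull with closed fingers inside
- driver: screwdriver, 170 mm, bystander
- flux: small jar, 38 mm across, 45 mm high, bystander
- screws: shallow aluminium tray, 110 x 80 x 22 mm, bystander
- board: blue circuit board, 100 x 210 mm, bystander
Not all that is in view belongs to the job. There is more than one size of the part that bears lock_center; the job needs the smaller.

How it is judged:
On the way, in this order (a step that is already met when the one before it is completed fails the run):
1. the hasp lies flat over the staple (value of joint hasp below 0.06 rad), for 0.2 s.
2. the dial stands at the opening click (value of joint dial between -0.17 and 0.17 rad and contact force between the fingers and lock below 0.1 N and value of joint shackle below 0.004 m), for 0.1 s.
3. the shackle is pulled open while the lock lies in its holder (value of joint shackle above 0.015 m and horizontal distance between lock_center and nest below 0.01 m), for 0.1 s.
At the end, for the whole second after the job is handed in: hasp within 0.08 rad of flat, shackle at least 13 mm out, lock held by the fingers within 45 mm (horizontally) of the staple, its centre 50 to 160 mm above the staple's top, level within 0.3 rad, still, touching neither case nor holder (value of joint hasp below 0.08 rad and value of joint shackle above 0.013 m and horizontal distance between lock_center and staple below 0.045 m and z of lock_center in the frame of staple between 0.05 and 0.16 m and angle between lock_center's own z axis and vertical below 0.3 rad and contact force between the fingers and lock above 2 N and contact force between lock and case below 0.05 N and contact force between lock and nest below 0.05 N and linear speed of lock below 0.03 m/s); the arm keeps its last pose, push and grip.
It fails at once if a bystander is moved more than 30 mm (distance of any of driver, flux, screws, board from where it was at the start of the episode above 0.03 m).
It also fails if it takes over 72 s, if anything falls off the work surface, if the arm or the gripper's body presses on something with over 40 N, if the wrist force passes 120 N, or if a joint passes its speed limit or range.

## Working session

There is one attempt and no reset: what is moved stays moved. The work goes in short steps, Python scripts to look and compute and a tool call to move; the robot and the scene stay as the last step left them, time stands still between calls to the robot, and variables do not carry over. Pictures are saved under pics/ and viewed, at most 13 in all, crops included, and the job is handed in when it is done.

Besides the shell and the picture viewer there is one more tool, called after "Emit:" by a JSON object that holds its "name" and its "arguments". jog_arm: Moves the arm, as the interface text tells. Its arguments: {"type":"object","properties":{"motion":{"type":"array","items":{"type":"object","properties":{"slide":{"type":"array","items":{"type":"number"}},"turn":{"type":"array","items":{"type":"number"}},"fingers":{"type":"number"}}}}},"required":["motion"]}

```bash
mkdir -p pics; ls; cat > h.py <<'E'
import numpy as np, cv2
from plant import manip, eyes
def shot(n):
    c=eyes.camera(n); c['K']=np.array([[c['fx'],0,c['cx']],[0,c['fy'],c['cy']],[0,0,1.]]); c['d']=np.array(c['dist_coeffs'],float); c['E']=np.array(c['extrinsics']); return c
def ray(c,uv):
    p=cv2.undistortPoints(np.array(uv,float).reshape(-1,1,2),c['K'],c['d']).reshape(-1,2)
    R=c['E'][:3,:3];t=c['E'][:3,3]
    return -R.T@t, np.c_[p,np.ones(len(p))]@R
def onz(c,uv,z):
    o,d=ray(c,uv); return o+d*((z-o[2])/d[:,2])[:,None]
def proj(c,P):
    return cv2.projectPoints(np.array(P,float).reshape(-1,3),cv2.Rodrigues(c['E'][:3,:3])[0],c['E'][:3,3],c['K'],c['d'])[0].reshape(-1,2)
E
python3 - <<'E'
from h import *
for n in ['top','scene']:
    c=shot(n); cv2.imwrite(f'pics/{n}0.png',cv2.resize(c['pixels'],(800,600),interpolation=cv2.INTER_CUBIC))
    print(n,c['E'].round(3).tolist(),c['fx'])
print(manip.get_obs())
E
```

```text
pics
top [[0.013, -1.0, -0.023, -0.011], [-0.983, -0.008, -0.183, 0.579], [0.183, 0.025, -0.983, 0.922], [0.0, 0.0, 0.0, 1.0]] 418.055960138558
scene [[-0.37, 0.929, 0.017, 0.223], [0.529, 0.225, -0.818, -0.225], [-0.764, -0.294, -0.575, 1.199], [0.0, 0.0, 0.0, 1.0]] 382.24758303241407
{'time': 0.1, 'joint_positions': array([-1.38409276e+00,  8.78832993e-02,  1.37209529e+00,  3.37595793e-06,
        1.68361206e+00, -1.03092540e-01]), 'joint_vel': array([ 1.01565404e-03, -9.99674978e-04, -3.47727158e-03,  2.45705400e-04,
       -1.34303613e-06, -8.68294480e-04]), 'joint_torque': array([ 1.37934705e-03, -3.41251552e+01, -3.03302515e+01,  7.19945971e-02,
        3.04779969e-02, -1.05986389e-04]), 'tool_pos': array([ 0.15710967, -0.5267648 ,  0.30162381]), 'tcp_rot': array([-3.13960562e+00, -2.08950392e-04,  2.89796274e-01]), 'force': array([0.05514773, 0.27667641, 0.03553501]), 'ft_torque': array([-0.05373894,  0.05654849,  0.02787167]), 'grasp_force': 0.0, 'opening': 0.093775379237972}
```

View pics/top0.png

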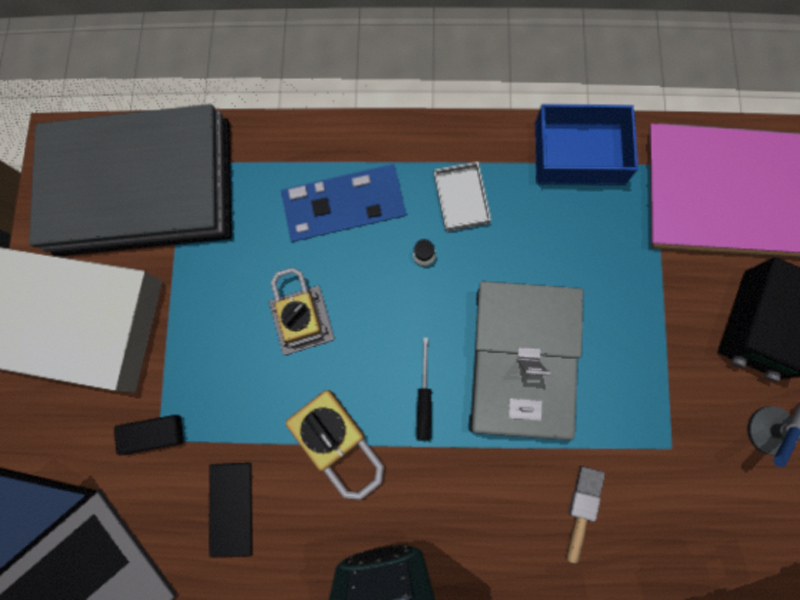

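View pics/scene0.png

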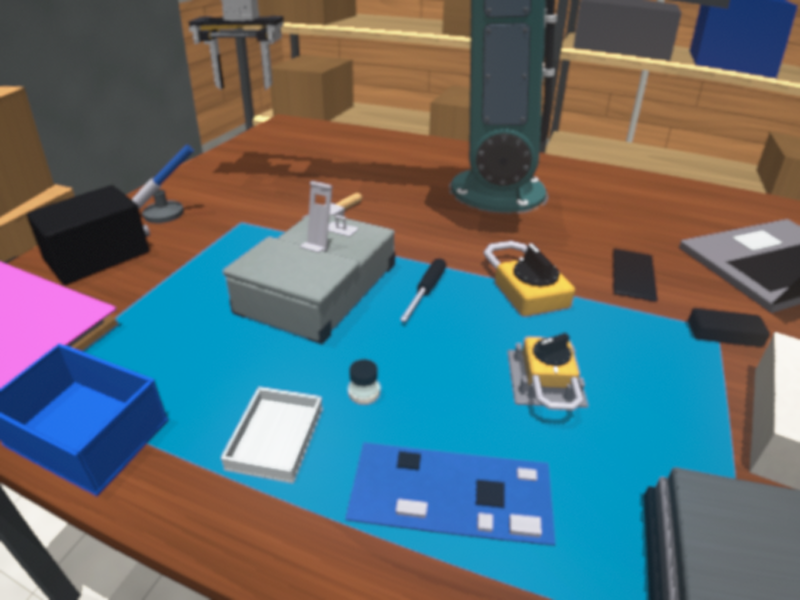

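The top view shows the case at (525,360), hinge edge at about row 352, staple at (525,409). The small lock sits in its holder at (297,317) with its shackle pointing up (ahead), the dial line pointing up and to the right. The big lock at (325,430) is the decoy. The scene view shows the strap near upright.

```bash
python3 - <<'E'
from h import *
c=shot('top'); im=c['pixels']
a=cv2.resize(im[180:250,180:240],(400,467),interpolation=cv2.INTER_CUBIC)
b=cv2.resize(im[190:315,320:420],(400,500),interpolation=cv2.INTER_CUBIC)
o=np.zeros((500,800,3),np.uint8);o[:467,:400]=a;o[:,400:]=b
cv2.imwrite('pics/c1.png',o)
hsv=cv2.cvtColor(im,cv2.COLOR_BGR2HSV)
m=cv2.inRange(hsv,(18,100,80),(35,255,255))
for k in cv2.findContours(m,0,2)[0]:
    if cv2.contourArea(k)>200:
        r=cv2.minAreaRect(k);P=onz(c,cv2.boxPoints(r),0.044);print(r,P[:,:2].round(4).tolist(),P.mean(0).round(4))
# case
case=np.array([[480,283],[582,289],[580,355],[474,350]])*.7
print('lid',onz(c,case,.08).round(4).tolist())
print('ledge',onz(c,np.array([[577,438],[471,432]])*.7,.07).round(4).tolist())
E
```

```text
((226.72000122070312, 300.96002197265625), (43.60000228881836, 39.20000076293945), 53.13010025024414) [[0.3856, 0.2085], [0.4403, 0.138], [0.3624, 0.0753], [0.3089, 0.1451]] [0.3743 0.1417 0.044 ]
((207.5, 221.5), (28.70835304260254, 26.235864639282227), 74.05460357666016) [[0.5815, 0.2355], [0.5995, 0.1757], [0.5335, 0.154], [0.5158, 0.213]] [0.5576 0.1946 0.044 ]
lid [[0.6081, -0.1057, 0.08], [0.5997, -0.268, 0.08], [0.4945, -0.261, 0.08], [0.5009, -0.0956, 0.08]]
ledge [[0.3671, -0.2548, 0.07], [0.3748, -0.0913, 0.07]]
```

View pics/c1.png

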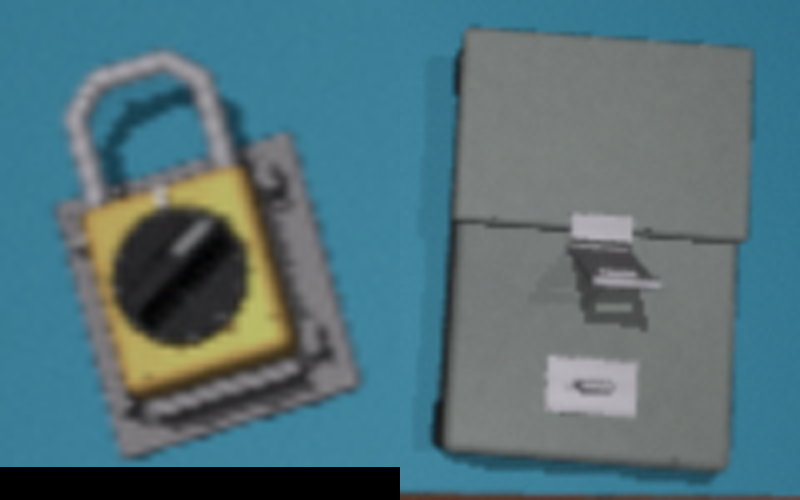

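The crop shows the strap leaning forward (tip about (628,280)), staple at (593,385) and the dial's white mark up and to the right of dial centre (180,275). Bow is at (155,62) in the crop.

```bash
cat >> h.py <<'E'
def go(xyz,yaw=None,tip=0.0):
    "slide/turn (tool axes) so the point `tip` m ahead of TCP gets to xyz, tool straight down; slide is valid after the turn"
    from scipy.spatial.transform import Rotation as R
    o=manip.get_obs(); A=R.from_euler('xyz',o['tcp_rot'])
    if yaw is None: B=A
    else: B=R.from_euler('xyz',[np.pi,0,yaw])
    T=np.array(xyz)-B.apply([0,0,tip])
    print('turn',(A.inv()*B).as_rotvec().round(3),'slide after turn',(B.inv().apply(T-o['tool_pos'])*1000).round(1),'slide before',(A.inv().apply(T-o['tool_pos'])*1000).round(1),'TCP goal',T.round(4))
E
python3 - <<'E'
from h import *
c=shot('top')
r=lambda u,v:[(u-400)/4+320,v/4+190]
l=lambda u,v:[u/6.667+180,v/6.667+180]
print('staple',onz(c,[r(593,385)],.09).round(4), 'plate',onz(c,[r(593,386)],.07).round(4))
print('hinge plate',onz(c,[r(601,228),r(601,243)],.08).round(4))
print('tip',onz(c,[r(628,280)],.165).round(4))
print('bow',onz(c,[l(155,62)],.038).round(4),'dial',onz(c,[l(180,275)],.05).round(4))
go((0.515,-0.182,0.30),-0.06)
E
```

```text
staple [[ 0.4107 -0.1737  0.09  ]] plate [[ 0.4103 -0.1768  0.07  ]]
hinge plate [[ 0.4972 -0.1813  0.08  ]
 [ 0.4888 -0.1811  0.08  ]]
tip [[ 0.4623 -0.1805  0.165 ]]
bow [[0.6369 0.2102 0.038 ]] dial [[0.557  0.1943 0.05  ]]
turn [-0.001  0.     0.35 ] slide after turn [ 336.5 -365.7    2. ] slide before [ 441.5 -228.2    2.3] TCP goal [ 0.515 -0.182  0.3  ]
```

Emit:
{"name": "jog_arm", "arguments": {"motion": [{"slide":[34,-17.5,0],"fingers":0},{"slide":[34,-17.5,0],"fingers":0},{"slide":[34,-17.5,0],"fingers":0},{"slide":[34,-17.5,0],"fingers":0},{"slide":[34,-17.5,0],"fingers":0},{"slide":[34,-17.5,0],"fingers":0},{"slide":[34,-17.5,0],"fingers":0},{"slide":[34,-17.5,0],"fingers":0},{"slide":[34,-17.5,0],"fingers":0},{"slide":[34,-17.5,0],"fingers":0},{"slide":[34,-17.5,0],"fingers":0},{"slide":[34,-17.5,0],"fingers":0}]}}

```text
invalid input at $.motion[0]: expected keys slide, turn, fingers
```

Emit:
{"name": "jog_arm", "arguments": {"motion": [{"slide":[34,-18,0],"fingers":0},{"turn":[0,0,0.117],"fingers":0},{"turn":[0,0,0.117],"fingers":0},{"turn":[0,0,0.116],"fingers":0},{"fingers":0},{"fingers":0}]}}

```text
invalid input at $.motion[0]: expected keys slide, turn, fingers
```

```bash
python3 - <<'E'
from h import *
go((0.517,-0.181,0.108),-0.06,.097)
c=shot('wrist'); cv2.imwrite('pics/w1.png',c['pixels'])
print(proj(c,[[.4855,-.18,.0745],[.4107,-.1737,.094]]).round())
E
```

```text
turn [-0.001  0.     0.35 ] slide after turn [ 338.5 -366.8   97. ] slide before [ 443.7 -228.5   97.3] TCP goal [ 0.517 -0.181  0.205]
[[  25. -217.]
 [ -24. -166.]]
```

View pics/w1.png

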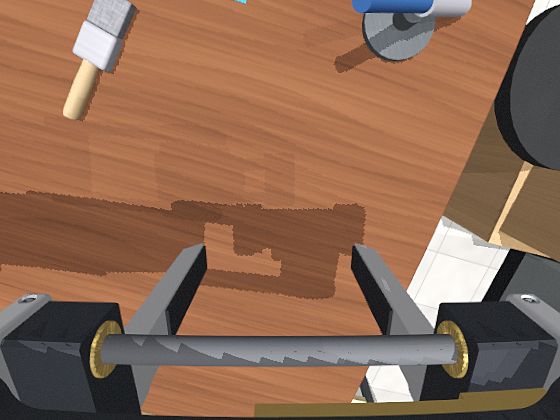

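All keys are required; no motion happened. The picture shows only the table at the start pose.

Emit:
{"name": "jog_arm", "arguments": {"motion": [{"slide":[34,-17.5,0],"turn":[0,0,0],"fingers":0},{"slide":[34,-17.5,0],"turn":[0,0,0],"fingers":0},{"slide":[34,-17.5,0],"turn":[0,0,0],"fingers":0},{"slide":[34,-17.5,0],"turn":[0,0,0],"fingers":0},{"slide":[34,-17.5,0],"turn":[0,0,0],"fingers":0},{"slide":[34,-17.5,0],"turn":[0,0,0],"fingers":0},{"slide":[34,-17.5,0],"turn":[0,0,0],"fingers":0},{"slide":[34,-17.5,0],"turn":[0,0,0],"fingers":0},{"slide":[34,-17.5,0],"turn":[0,0,0],"fingers":0},{"slide":[34,-17.5,0],"turn":[0,0,0],"fingers":0},{"slide":[34,-17.5,0],"turn":[0,0,0],"fingers":0},{"slide":[34,-17.5,0],"turn":[0,0,0],"fingers":0}]}}

```text
time: 1.25
tool_pos: [0.4892, -0.2076, 0.3027]
tcp_rot: [3.141, -0.0, 0.29]
force: [-0.8, -0.8, 0.0]
opening: 0.0174
grasp_force: 0.0
```

Emit:
{"name": "jog_arm", "arguments": {"motion": [{"slide":[34,-18,0],"turn":[0,0,0],"fingers":0},{"slide":[0,0,0],"turn":[0,0,0.117],"fingers":0},{"slide":[0,0,0],"turn":[0,0,0.117],"fingers":0},{"slide":[0,0,0],"turn":[0,0,0.116],"fingers":0},{"slide":[0,0,0],"turn":[0,0,0],"fingers":0},{"slide":[0,0,0],"turn":[0,0,0],"fingers":0}]}}

```text
time: 1.75
tool_pos: [0.5156, -0.1822, 0.3025]
tcp_rot: [-3.142, 0.0, -0.057]
force: [-0.1, 0.2, -0.2]
opening: 0.0008
grasp_force: 0.0
```

```bash
python3 - <<'E'
from h import *
go((0.517,-0.181,0.108),-0.06,.097)
c=shot('wrist'); cv2.imwrite('pics/w2.png',c['pixels'])
print(proj(c,[[.4855,-.18,.0745],[.4107,-.1737,.094]]).round())
E
```

```text
turn [-0.     0.     0.003] slide after turn [ 1.3 -1.3 97.5] slide before [ 1.4 -1.3 97.5] TCP goal [ 0.517 -0.181  0.205]
[[277. 230.]
 [275. 300.]]
```

View pics/w2.png

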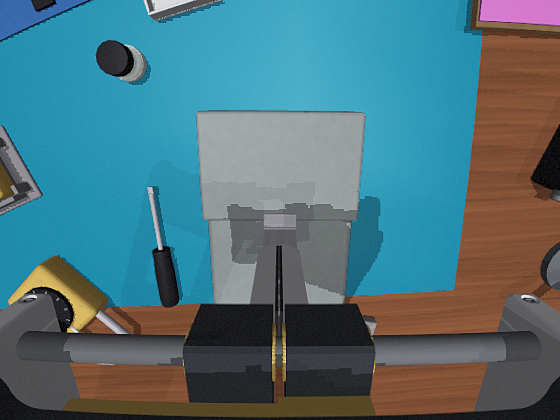

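The picture shows the hinge plate at (279,221), right where the hinge line is expected, with the strap below it and the fingers centred over it.

Emit:
{"name": "jog_arm", "arguments": {"motion": [{"slide":[1,-1,25],"turn":[0,0,0],"fingers":0},{"slide":[0,0,25],"turn":[0,0,0],"fingers":0},{"slide":[0,0,25],"turn":[0,0,0],"fingers":0},{"slide":[0,0,22],"turn":[0,0,0],"fingers":0},{"slide":[0,0,0],"turn":[0,0,0],"fingers":0},{"slide":[-10,0,0],"turn":[0,0,0],"fingers":0},{"slide":[-10,0,0],"turn":[0,0,0],"fingers":0},{"slide":[-10,0,0],"turn":[0,0,0],"fingers":0},{"slide":[-10,0,0],"turn":[0,0,0],"fingers":0},{"slide":[-10,0,0],"turn":[0,0,0],"fingers":0},{"slide":[-10,0,0],"turn":[0,0,0],"fingers":0},{"slide":[-12,0,0],"turn":[0,0,0],"fingers":0}]}}

```text
time: 2.8
tool_pos: [0.4438, -0.177, 0.2065]
tcp_rot: [3.141, -0.001, -0.06]
force: [0.5, 0.2, 1.2]
opening: 0.0003
grasp_force: 0.2
```

Emit:
{"name": "jog_arm", "arguments": {"motion": [{"slide":[0,0,8],"turn":[0,0,0],"fingers":0},{"slide":[0,0,8],"turn":[0,0,0],"fingers":0},{"slide":[0,0,6],"turn":[0,0,0],"fingers":0},{"slide":[0,0,5],"turn":[0,0,0],"fingers":0},{"slide":[0,0,3],"turn":[0,0,0],"fingers":0},{"slide":[0,0,0],"turn":[0,0,0],"fingers":0}]}}

```text
time: 3.3
tool_pos: [0.4445, -0.1767, 0.1741]
tcp_rot: [-3.14, 0.002, -0.06]
force: [-0.1, -0.0, 0.1]
opening: 0.0008
grasp_force: 0.0
```

```bash
python3 - <<'E'
from h import *
go((0.4435,-0.177,0.074),-0.06,.097); print(manip.get_obs()['force'])
E
```

```text
turn [-0.001  0.002 -0.   ] slide after turn [-1.   0.3  3.1] slide before [-1.   0.3  3.1] TCP goal [ 0.4435 -0.177   0.171 ]
[-0.08855613 -0.00480117  0.09762156]
```

Emit:
{"name": "jog_arm", "arguments": {"motion": [{"slide":[0,0,1.5],"turn":[0,0,0],"fingers":0},{"slide":[0,0,1],"turn":[0,0,0],"fingers":0},{"slide":[0,0,1],"turn":[0,0,0],"fingers":0},{"slide":[0,0,0],"turn":[0,0,0],"fingers":0},{"slide":[0,0,0],"turn":[0,0,0],"fingers":0},{"slide":[0,0,0],"turn":[0,0,0],"fingers":0}]}}

```text
time: 3.8
tool_pos: [0.445, -0.177, 0.1734]
tcp_rot: [3.141, -0.001, -0.06]
force: [-2.2, 1.4, 5.6]
opening: 0.0006
grasp_force: 2.7
```

Emit:
{"name": "jog_arm", "arguments": {"motion": [{"slide":[0,0,-15],"turn":[0,0,0],"fingers":0},{"slide":[0,0,-30],"turn":[0,0,0],"fingers":0},{"slide":[0,0,-30],"turn":[0,0,0],"fingers":0},{"slide":[0,0,-30],"turn":[0,0,0],"fingers":0},{"slide":[0,0,-30],"turn":[0,0,0],"fingers":0},{"slide":[0,0,0],"turn":[0,0,0],"fingers":0}]}}

```text
time: 4.3
tool_pos: [0.4467, -0.178, 0.3146]
tcp_rot: [3.136, -0.012, -0.06]
force: [0.7, -0.9, 1.3]
opening: 0.0006
grasp_force: 0.0
```

```bash
python3 - <<'E'
from h import *
from scipy.spatial.transform import Rotation as R
c=shot('wrist');o=manip.get_obs();A=R.from_euler('xyz',o['tcp_rot'])
C=-c['E'][:3,:3].T@c['E'][:3,3]
print('cam in tool',A.inv().apply(C-o['tool_pos']).round(3),'axis',A.inv().apply(c['E'][2,:3]).round(3))
go((0.557,0.194,0.32),2.3); print(manip.get_obs())
t=shot('top');s=shot('scene');cv2.imwrite('pics/t2.png',t['pixels'])
P=proj(s,[[.4855,-.18,.08],[.557,.194,.05]]).astype(int);a=P[0];b=P[1];print(P)
o=np.zeros((480,800,3),np.uint8)
o[:,:400]=cv2.resize(s['pixels'][a[1]-48:a[1]+48,a[0]-40:a[0]+40],(400,480),interpolation=2)
o[:,400:]=cv2.resize(s['pixels'][b[1]-48:b[1]+48,b[0]-40:b[0]+40],(400,480),interpolation=2)
cv2.imwrite('pics/s2.png',o)
E
```

```text
cam in tool [ 0.085  0.002 -0.086] axis [-0.286  0.002  0.958]
turn [ 1.20e-02  1.00e-03 -2.36e+00] slide after turn [203.3 330.3  -8.6] slide before [  88.4 -377.6   -9.3] TCP goal [0.557 0.194 0.32 ]
{'time': 4.35, 'joint_positions': array([-4.97172443e-01, -7.59859456e-02,  1.51752925e+00, -4.78170720e-05,
        1.69093545e+00,  1.13376577e+00]), 'joint_vel': array([-0.00322282,  0.03341539,  0.09193952, -0.00080739, -0.01517144,
        0.00073006]), 'joint_torque': array([ 1.26586304e-02, -2.79543936e+01, -3.13645434e+01,  4.74435592e-02,
        2.91384937e-02,  9.74888940e-05]), 'tool_pos': array([ 0.4460963 , -0.17768578,  0.31144085]), 'tcp_rot': array([ 3.13769214, -0.00823721, -0.06013177]), 'force': array([ 0.43406109, -0.83800369,  0.43486864]), 'ft_torque': array([-0.01192146, -0.00510495,  0.01129351]), 'grasp_force': 0.0, 'opening': 0.0004503824519341732}
[[221 170]
 [386 244]]
```

View pics/s2.png

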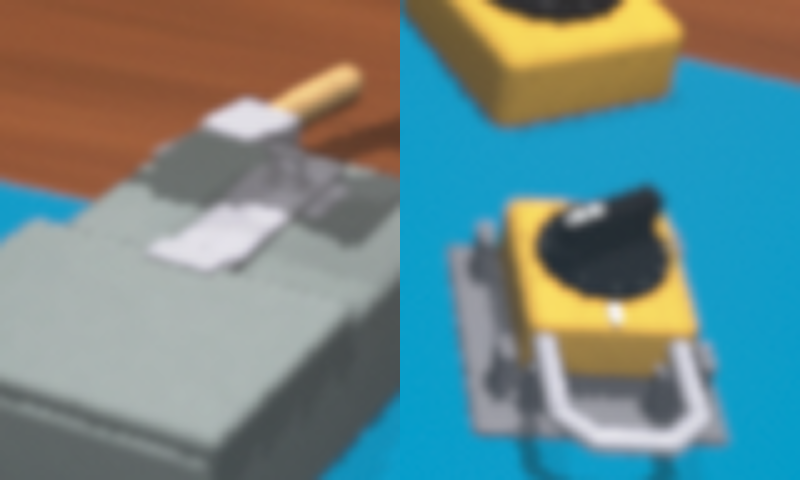

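The left crop shows the strap lying flat over the staple. The right crop shows the dial's white mark pointing left, about 60 to 90° clockwise of the shackle.

Emit:
{"name": "jog_arm", "arguments": {"motion": [{"slide":[8.8,-37.8,-1],"turn":[0,0,0],"fingers":1},{"slide":[8.8,-37.8,-1],"turn":[0,0,0],"fingers":1},{"slide":[8.8,-37.8,-1],"turn":[0,0,0],"fingers":1},{"slide":[8.8,-37.8,-1],"turn":[0,0,0],"fingers":1},{"slide":[8.8,-37.8,-1],"turn":[0,0,0],"fingers":1},{"slide":[8.8,-37.8,-1],"turn":[0,0,0],"fingers":1},{"slide":[8.8,-37.8,-1],"turn":[0,0,0],"fingers":1},{"slide":[8.8,-37.8,-1],"turn":[0,0,0],"fingers":1},{"slide":[8.8,-37.8,0],"turn":[0,0,0],"fingers":1},{"slide":[8.8,-37.8,0],"turn":[0,0,0],"fingers":1},{"slide":[0,0,0],"turn":[0,0,-0.124],"fingers":1},{"slide":[0,0,0],"turn":[0,0,-0.124],"fingers":1}]}}

```text
time: 5.45
tool_pos: [0.5549, 0.1974, 0.3112]
tcp_rot: [3.141, 0.006, 0.198]
force: [-0.2, -0.7, 0.4]
opening: 0.0769
grasp_force: 0.0
```

Emit:
{"name": "jog_arm", "arguments": {"motion": [{"slide":[0,0,0],"turn":[0,0,-0.124],"fingers":1},{"slide":[0,0,0],"turn":[0,0,-0.124],"fingers":1},{"slide":[0,0,0],"turn":[0,0,-0.124],"fingers":1},{"slide":[0,0,0],"turn":[0,0,-0.124],"fingers":1},{"slide":[0,0,0],"turn":[0,0,-0.124],"fingers":1},{"slide":[0,0,0],"turn":[0,0,-0.124],"fingers":1},{"slide":[0,0,0],"turn":[0,0,-0.124],"fingers":1},{"slide":[0,0,0],"turn":[0,0,-0.124],"fingers":1},{"slide":[0,0,0],"turn":[0,0,-0.124],"fingers":1},{"slide":[0,0,0],"turn":[0,0,-0.124],"fingers":1},{"slide":[0,0,0],"turn":[0,0,-0.124],"fingers":1},{"slide":[0,0,0],"turn":[0,0,-0.124],"fingers":1}]}}

```text
time: 6.45
tool_pos: [0.5548, 0.1949, 0.3121]
tcp_rot: [-3.137, 0.001, 1.682]
force: [-0.3, 0.7, 0.3]
opening: 0.094
grasp_force: 0.0
```

Emit:
{"name": "jog_arm", "arguments": {"motion": [{"slide":[0,0,0],"turn":[0,0,-0.124],"fingers":1},{"slide":[0,0,0],"turn":[0,0,-0.124],"fingers":1},{"slide":[0,0,0],"turn":[0,0,-0.124],"fingers":1},{"slide":[0,0,0],"turn":[0,0,-0.124],"fingers":1},{"slide":[0,0,0],"turn":[0,0,-0.124],"fingers":1},{"slide":[0,0,0],"turn":[0,0,0],"fingers":1},{"slide":[0,0,0],"turn":[0,0,0],"fingers":1}]}}

```text
time: 7.03
tool_pos: [0.5549, 0.1949, 0.3129]
tcp_rot: [-3.138, -0.002, 2.293]
force: [-0.1, -0.8, 0.3]
opening: 0.0939
grasp_force: 0.0
```

```bash
python3 - <<'E'
from h import *
go((0.557,0.194,0.32),2.3); print(manip.get_obs()['joint_positions'].round(3))
c=shot('wrist'); cv2.imwrite('pics/w3.png',cv2.resize(c['pixels'],(800,600),interpolation=2))
print(proj(c,[[.557,.194,.044]])*800/560)
E
```

```text
turn [-0.003 -0.002 -0.007] slide after turn [-2.   0.9 -7.1] slide before [-2.   0.9 -7.1] TCP goal [0.557 0.194 0.32 ]
[ 0.241  0.173  1.255 -0.     1.717 -0.48 ]
[[401.48921872 279.0964807 ]]
```

View pics/w3.png

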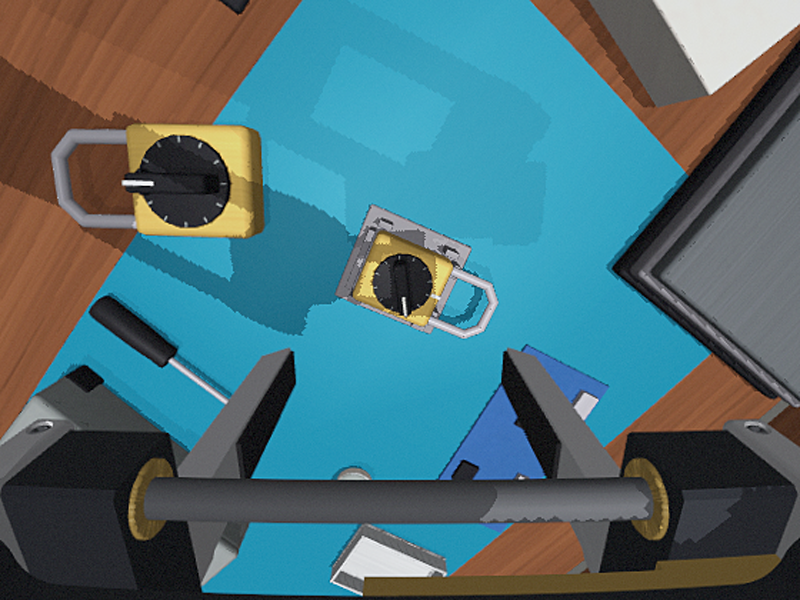

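The view shows the lock in the holder, dial centre near (402,283), white line pointing down from (404,295) to (406,315), shackle to the right.

```bash
python3 - <<'E'
from h import *
im=cv2.imread('pics/w3.png'); c=shot('wrist'); S=.7
im=cv2.resize(im,(560,420),interpolation=cv2.INTER_AREA)
im=c['pixels']; hsv=cv2.cvtColor(im,cv2.COLOR_BGR2HSV)
roi=np.zeros(im.shape[:2],np.uint8); roi[150:250,235:360]=255
y=cv2.inRange(hsv,(18,100,60),(35,255,255))&roi
k=max(cv2.findContours(y,0,2)[0],key=cv2.contourArea); 
h=cv2.boxPoints(cv2.minAreaRect(cv2.convexHull(k)));P=onz(c,h,.04);print('body',P[:,:2].round(4).tolist(),P.mean(0).round(4))
for i in range(4):
    d=P[(i+1)%4]-P[i];print(np.hypot(*d[:2]).round(4),np.arctan2(d[1],d[0]).round(3))
disc=cv2.inRange(hsv,(0,0,0),(180,255,75)); r2=np.zeros_like(roi);cv2.circle(r2,(282,198),25,255,-1);disc&=r2
disc=cv2.morphologyEx(disc,cv2.MORPH_CLOSE,np.ones((5,5)))
k=max(cv2.findContours(disc,0,2)[0],key=cv2.contourArea);e=cv2.minEnclosingCircle(k);print('disc',e,onz(c,[e[0]],.05).round(4))
r3=np.zeros_like(roi);r3[200:226,276:292]=255
w=cv2.inRange(hsv,(0,0,140),(180,70,255))&r3; w&=cv2.dilate(disc,np.ones((3,3)))
p=cv2.findNonZero(w).reshape(-1,2).astype(float);print('white',len(p),p.mean(0))
Q=onz(c,p,.07);u,s,v=np.linalg.svd((Q-Q.mean(0))[:,:2]);print(Q.mean(0),v[0],s,'yaw',np.arctan2(v[0][1],v[0][0]))
g=cv2.inRange(hsv,(0,0,110),(180,70,255));r4=np.zeros_like(roi);r4[180:242,312:352]=255;g&=r4
n,lab,st,ce=cv2.connectedComponentsWithStats(g);i=1+np.argmax(st[1:,4]);p=np.argwhere(lab==i)[:,::-1]
Q=onz(c,p,.034);print('shackle px',len(p));L=np.array([.557,.1945]);
D=Q[:,:2]-L;f=np.hypot(*D.T);print('far',f.max());F=Q[f>.07];print('bow mean',F.mean(0).round(4),'yaw',np.arctan2(*(F.mean(0)[:2]-L)[::-1]))
cv2.imwrite('pics/w4.png',cv2.resize(im[140:260,230:370],(700,600),interpolation=2))
E
```

```text
body [[0.5345, 0.1527], [0.5155, 0.2134], [0.5808, 0.2349], [0.6034, 0.1738]] [0.5586 0.1937 0.04  ]
0.0637 1.875
0.0688 0.317
0.0651 -1.216
0.0721 -2.844
disc ((280.89208984375, 198.46762084960938), 21.55093765258789) [[0.5587 0.1921 0.05  ]]
white 25 [282.52 213.84]
[0.56846776 0.18374479 0.07      ] [ 0.75397959 -0.65689784] [0.02214663 0.00317889] yaw -0.7166969691050363
shackle px 649
far 0.08740657227745756
bow mean [0.6319 0.2154 0.034 ] yaw 0.27269044596306424
```

View pics/w4.png

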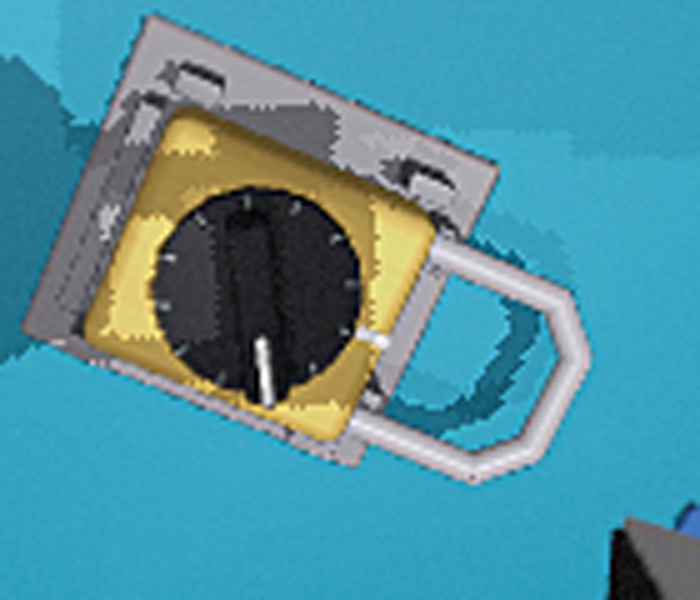

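```bash
python3 - <<'E'
from h import *
c=shot('wrist'); q=lambda *p:np.array(p)/5+[230,140]
def ang(P):
    d=P[-1]-P[0];return np.arctan2(d[1],d[0]).round(3)
B=onz(c,q((246,213),(267,403)),.07);print('bar',B.round(4),'mid',B.mean(0).round(4),ang(B),np.linalg.norm(B[1]-B[0]))
print('line',ang(onz(c,q((261,338),(267,403)),.07)))
for e in [((150,15),(498,165)),((25,330),(355,465))]: P=onz(c,q(*e),.005);print('nest',P.round(4).tolist(),ang(P))
for e in [((425,238),(565,298)),((355,420),(475,475))]: print('arm',ang(onz(c,q(*e),.034)))
for e in [((190,110),(435,215)),((85,330),(330,440))]: print('body',ang(onz(c,q(*e),.044)))
X=onz(c,q((372,338)),.044);D=onz(c,q((257,292)),.05);print('disc',D,'index',X,ang(np.r_[D,X]))
W=onz(c,q((587,358),(565,298),(475,475),(525,445)),.034);print('bow pts',W.round(4))
E
```

```text
bar [[0.5424 0.2081 0.07  ]
 [0.5749 0.1784 0.07  ]] mid [0.5586 0.1932 0.07  ] -0.74 0.044038691345498725
line -0.757
nest [[0.4991, 0.2204, 0.005], [0.5917, 0.2512, 0.005]] 0.32
nest [[0.5276, 0.1351, 0.005], [0.6202, 0.1653, 0.005]] 0.314
arm 0.317
arm 0.275
body 0.317
body 0.281
disc [[0.55947199 0.19258686 0.05      ]] index [[0.58897866 0.20127601 0.044     ]] 0.286
bow pts [[0.6355 0.2315 0.034 ]
 [0.6204 0.2388 0.034 ]
 [0.6361 0.1904 0.034 ]
 [0.64   0.2047 0.034 ]]
```

```bash
python3 - <<'E'
from h import *
go((0.559,0.193,0.053),2.40,.097)
E
```

```text
turn [-0.001 -0.001 -0.106] slide after turn [ -4.1   1.1 164.2] slide before [ -4.1   1.8 164.2] TCP goal [0.559 0.193 0.15 ]
```

Emit:
{"name": "jog_arm", "arguments": {"motion": [{"slide":[0,0,0],"turn":[0,0,-0.106],"fingers":0.5},{"slide":[-4.1,1.1,20],"turn":[0,0,0],"fingers":0.5},{"slide":[0,0,32],"turn":[0,0,0],"fingers":0.5},{"slide":[0,0,32],"turn":[0,0,0],"fingers":0.5},{"slide":[0,0,32],"turn":[0,0,0],"fingers":0.5},{"slide":[0,0,20],"turn":[0,0,0],"fingers":0.5},{"slide":[0,0,15],"turn":[0,0,0],"fingers":0.5},{"slide":[0,0,8],"turn":[0,0,0],"fingers":0.5},{"slide":[0,0,0],"turn":[0,0,0],"fingers":0.5},{"slide":[0,0,0],"turn":[0,0,0],"fingers":0.5}]}}

```text
time: 8.02
tool_pos: [0.5593, 0.1931, 0.1564]
tcp_rot: [3.141, 0.0, 2.401]
force: [0.0, -0.4, -0.1]
opening: 0.0471
grasp_force: 0.0
```

```bash
python3 - <<'E'
from h import *
go((0.559,0.193,0.053),2.40,.097)
E
```

```text
turn [0.    0.    0.001] slide after turn [ 0.2 -0.3  6.4] slide before [ 0.2 -0.3  6.4] TCP goal [0.559 0.193 0.15 ]
```

Emit:
{"name": "jog_arm", "arguments": {"motion": [{"slide":[0,0,5.5],"turn":[0,0,0],"fingers":0.5},{"slide":[0,0,0],"turn":[0,0,0],"fingers":0},{"slide":[0,0,0],"turn":[0,0,0],"fingers":0},{"slide":[0,0,0],"turn":[0,0,0],"fingers":0},{"slide":[0,0,0],"turn":[0,0,0],"fingers":0},{"slide":[0,0,0],"turn":[0,0,0],"fingers":0},{"slide":[0,0,0],"turn":[0,0,0],"fingers":0}]}}

```text
time: 8.6
tool_pos: [0.5592, 0.1931, 0.1509]
tcp_rot: [3.141, 0.0, 2.402]
force: [0.4, 0.6, 0.7]
opening: 0.0104
grasp_force: 1.5
```

Emit:
{"name": "jog_arm", "arguments": {"motion": [{"slide":[0,0,0],"turn":[0,0,0],"fingers":0},{"slide":[0,0,0],"turn":[0,0,0],"fingers":0},{"slide":[0,0,0],"turn":[0,0,-0.105],"fingers":0},{"slide":[0,0,0],"turn":[0,0,-0.105],"fingers":0},{"slide":[0,0,0],"turn":[0,0,-0.105],"fingers":0},{"slide":[0,0,0],"turn":[0,0,-0.105],"fingers":0},{"slide":[0,0,0],"turn":[0,0,-0.105],"fingers":0},{"slide":[0,0,0],"turn":[0,0,0],"fingers":0},{"slide":[0,0,0],"turn":[0,0,0],"fingers":0}]}}

```text
time: 9.35
tool_pos: [0.5598, 0.1932, 0.1508]
tcp_rot: [3.14, 0.002, 2.922]
force: [3.5, -0.1, -0.4]
opening: 0.014
grasp_force: 41.1
```

Emit:
{"name": "jog_arm", "arguments": {"motion": [{"slide":[0,0,0],"turn":[0,0,-0.105],"fingers":0},{"slide":[0,0,0],"turn":[0,0,-0.105],"fingers":0},{"slide":[0,0,0],"turn":[0,0,-0.105],"fingers":0},{"slide":[0,0,0],"turn":[0,0,-0.105],"fingers":0},{"slide":[0,0,0],"turn":[0,0,-0.105],"fingers":0},{"slide":[0,0,0],"turn":[0,0,0],"fingers":0},{"slide":[0,0,0],"turn":[0,0,0],"fingers":0},{"slide":[0,0,0],"turn":[0,0,0],"fingers":0}]}}

```text
time: 10.02
tool_pos: [0.5589, 0.1936, 0.1508]
tcp_rot: [3.141, -0.0, -2.834]
force: [-0.5, 3.2, 0.8]
opening: 0.0096
grasp_force: 30.0
```

Emit:
{"name": "jog_arm", "arguments": {"motion": [{"slide":[0,0,0],"turn":[0,0,0],"fingers":0.5},{"slide":[0,0,0],"turn":[0,0,0],"fingers":0.5},{"slide":[0,0,0],"turn":[0,0,0],"fingers":0.5},{"slide":[0,0,0],"turn":[0,0,0],"fingers":0.5},{"slide":[0,0,-25],"turn":[0,0,0],"fingers":0.5},{"slide":[0,0,-30],"turn":[0,0,0],"fingers":0.5},{"slide":[0,0,-30],"turn":[0,0,0],"fingers":0.5},{"slide":[0,0,-30],"turn":[0,0,0],"fingers":0.5},{"slide":[0,0,-30],"turn":[0,0,0],"fingers":0.5},{"slide":[0,0,0],"turn":[0,0,0],"fingers":1},{"slide":[0,0,0],"turn":[0,0,0],"fingers":1},{"slide":[0,0,0],"turn":[0,0,0],"fingers":1}]}}

```text
time: 11.02
tool_pos: [0.5589, 0.1928, 0.2945]
tcp_rot: [-3.141, -0.002, -2.832]
force: [0.0, 1.3, -0.6]
opening: 0.0632
grasp_force: 0.0
```

```bash
python3 - <<'E'
from h import *
c=shot('wrist'); p=proj(c,[[.575,.198,.05]])[0].astype(int);print(p)
x0,y0=max(p[0]-85,0),max(p[1]-70,0)
cv2.imwrite('pics/w5.png',cv2.resize(c['pixels'][y0:y0+140,x0:x0+170],None,fx=4,fy=4,interpolation=2)); print(x0,y0)
go((0.6363,0.2173,0.1),1.876,.097)
E
```

```text
[279 214]
194 144
turn [-0.003 -0.003  1.575] slide after turn [ 0.  81.5 96.5] slide before [-81.8  -0.3  96.2] TCP goal [0.6363 0.2173 0.197 ]
```

View pics/w5.png

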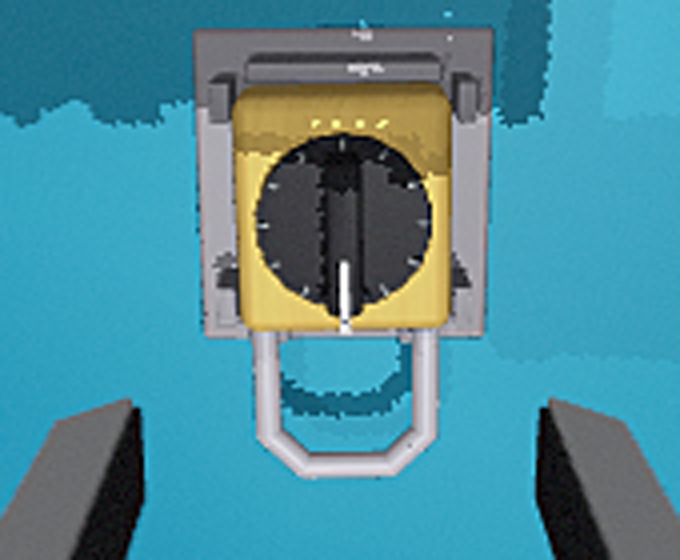

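The crop shows the white line at (345,300) pointing straight at the shackle, beside the index mark; the bow's cross bar is at (345,464).

Emit:
{"name": "jog_arm", "arguments": {"motion": [{"slide":[0,0,0],"turn":[0,0,0.125],"fingers":0.32},{"slide":[0,0,0],"turn":[0,0,0.125],"fingers":0.32},{"slide":[0,0,0],"turn":[0,0,0.125],"fingers":0.32},{"slide":[0,0,0],"turn":[0,0,0.125],"fingers":0.32},{"slide":[0,0,0],"turn":[0,0,0.125],"fingers":0.32},{"slide":[0,0,0],"turn":[0,0,0.125],"fingers":0.32},{"slide":[0,0,0],"turn":[0,0,0.125],"fingers":0.32},{"slide":[0,0,0],"turn":[0,0,0.125],"fingers":0.32},{"slide":[0,0,0],"turn":[0,0,0.125],"fingers":0.32},{"slide":[0,0,0],"turn":[0,0,0.125],"fingers":0.32},{"slide":[0,0,0],"turn":[0,0,0.125],"fingers":0.32},{"slide":[0,0,0],"turn":[0,0,0.125],"fingers":0.32}]}}

```text
time: 12.07
tool_pos: [0.5585, 0.1928, 0.2927]
tcp_rot: [-3.136, -0.0, 1.945]
force: [0.2, -0.6, -0.5]
opening: 0.03
grasp_force: 0.0
```

Emit:
{"name": "jog_arm", "arguments": {"motion": [{"slide":[0,20,0],"turn":[0,0,0.075],"fingers":0.32},{"slide":[0,30,20],"turn":[0,0,0],"fingers":0.32},{"slide":[0,28,20],"turn":[0,0,0],"fingers":0.32},{"slide":[0,0,20],"turn":[0,0,0],"fingers":0.32},{"slide":[0,0,20],"turn":[0,0,0],"fingers":0.32},{"slide":[0,0,0],"turn":[0,0,0],"fingers":0.32},{"slide":[0,0,0],"turn":[0,0,0],"fingers":0.32}]}}

```text
time: 12.65
tool_pos: [0.6317, 0.2176, 0.2117]
tcp_rot: [-3.134, -0.0, 1.877]
force: [-0.2, 0.4, 1.0]
opening: 0.0302
grasp_force: 0.0
```

```bash
python3 - <<'E'
from h import *
go((0.6363,0.2173,0.018),1.876,.097)
c=shot('wrist'); print(proj(c,[.6363,.2173,.034]))
m=cv2.inRange(cv2.cvtColor(c['pixels'],cv2.COLOR_BGR2HSV),(80,100,60),(110,255,255))
p=proj(c,[.6363,.2173,.034])[0].astype(int)
print(c['pixels'][p[1]-30:p[1]+30:2,p[0]].tolist())
cv2.imwrite('pics/w6.png',c['pixels'])
E
```

```text
turn [-0.008 -0.     0.001] slide after turn [-1.6  4.3 96.7] slide before [-1.7  5.  96.6] TCP goal [0.6363 0.2173 0.115 ]
[[285.51506583 218.32781294]]
[[193, 163, 51], [193, 162, 49], [193, 162, 49], [191, 159, 44], [202, 171, 48], [115, 105, 79], [127, 122, 126], [139, 131, 133], [151, 142, 142], [145, 138, 137], [144, 137, 136], [165, 157, 158], [162, 152, 155], [164, 156, 157], [161, 156, 156], [164, 155, 158], [162, 156, 156], [162, 155, 153], [165, 157, 158], [165, 157, 159], [164, 155, 157], [165, 158, 157], [164, 158, 159], [148, 140, 147], [139, 125, 107], [209, 177, 53], [144, 119, 35], [148, 120, 37], [143, 117, 28], [148, 123, 41]]
```

View pics/w6.png

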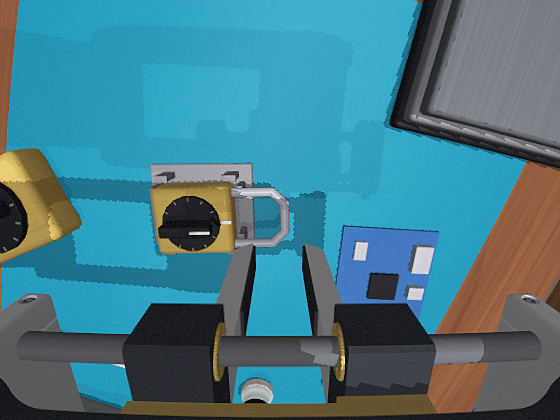

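The bar is at (284,217), matching the predicted (285,218). Descending.

Emit:
{"name": "jog_arm", "arguments": {"motion": [{"slide":[-1.5,4,20],"turn":[0,0,0],"fingers":0.32},{"slide":[0,0,20],"turn":[0,0,0],"fingers":0.32},{"slide":[0,0,20],"turn":[0,0,0],"fingers":0.32},{"slide":[0,0,20],"turn":[0,0,0],"fingers":0.32},{"slide":[0,0,15],"turn":[0,0,0],"fingers":0.32},{"slide":[0,0,0],"turn":[0,0,0],"fingers":0.32},{"slide":[0,0,0],"turn":[0,0,0],"fingers":0},{"slide":[0,0,0],"turn":[0,0,0],"fingers":0},{"slide":[0,0,0],"turn":[0,0,0],"fingers":0},{"slide":[0,0,0],"turn":[0,0,0],"fingers":0},{"slide":[0,0,0],"turn":[0,0,0],"fingers":0}]}}

```text
time: 13.62
tool_pos: [0.6378, 0.2177, 0.1222]
tcp_rot: [3.139, 0.001, 1.877]
force: [0.5, -1.0, 0.9]
opening: 0.0068
grasp_force: 30.0
```

Emit:
{"name": "jog_arm", "arguments": {"motion": [{"slide":[0,3,0],"turn":[0,0,0],"fingers":0},{"slide":[0,3,0],"turn":[0,0,0],"fingers":0},{"slide":[0,3,0],"turn":[0,0,0],"fingers":0},{"slide":[0,3,0],"turn":[0,0,0],"fingers":0},{"slide":[0,3,0],"turn":[0,0,0],"fingers":0},{"slide":[0,3,0],"turn":[0,0,0],"fingers":0},{"slide":[0,1,0],"turn":[0,0,0],"fingers":0},{"slide":[0,0,0],"turn":[0,0,0],"fingers":0},{"slide":[0,0,0],"turn":[0,0,0],"fingers":0}]}}

```text
time: 14.37
tool_pos: [0.6556, 0.2234, 0.1205]
tcp_rot: [3.141, 0.0, 1.877]
force: [-1.3, -1.7, 1.3]
opening: 0.007
grasp_force: 30.0
```

Emit:
{"name": "jog_arm", "arguments": {"motion": [{"slide":[0,1,0],"turn":[0,0,0],"fingers":0},{"slide":[0,1,0],"turn":[0,0,0],"fingers":0},{"slide":[0,0.5,0],"turn":[0,0,0],"fingers":0},{"slide":[0,0,0],"turn":[0,0,0],"fingers":0},{"slide":[0,0,0],"turn":[0,0,0],"fingers":0}]}}

```text
time: 14.78
tool_pos: [0.6562, 0.2236, 0.1197]
tcp_rot: [-3.136, 0.0, 1.877]
force: [-5.4, -4.3, 1.1]
opening: 0.0067
grasp_force: 30.0
```

Emit:
{"name": "jog_arm", "arguments": {"motion": [{"slide":[0,0,0],"turn":[0,0,0],"fingers":0.3},{"slide":[0,0,0],"turn":[0,0,0],"fingers":0.3},{"slide":[0,0,0],"turn":[0,0,0],"fingers":0.3},{"slide":[0,0,-30],"turn":[0,0,0],"fingers":0.3},{"slide":[0,0,-30],"turn":[0,0,0],"fingers":0.3},{"slide":[0,0,-30],"turn":[0,0,0],"fingers":0.3},{"slide":[0,-30,-30],"turn":[0,0,0],"fingers":1},{"slide":[0,-30,-30],"turn":[0,0,0],"fingers":1},{"slide":[0,-30,-25],"turn":[0,0,0],"fingers":1},{"slide":[0,-12,0],"turn":[0,0,0],"fingers":1},{"slide":[0,0,0],"turn":[0,0,0.125],"fingers":1},{"slide":[0,0,0],"turn":[0,0,0.125],"fingers":1}]}}

```text
time: 15.78
tool_pos: [0.5614, 0.1943, 0.2971]
tcp_rot: [3.136, -0.002, 1.621]
force: [-0.3, -1.3, -0.4]
opening: 0.0646
grasp_force: 0.0
```

Emit:
{"name": "jog_arm", "arguments": {"motion": [{"slide":[0,0,0],"turn":[0,0,0.125],"fingers":1},{"slide":[0,0,0],"turn":[0,0,0.125],"fingers":1},{"slide":[0,0,0],"turn":[0,0,0.125],"fingers":1},{"slide":[0,0,0],"turn":[0,0,0.125],"fingers":1},{"slide":[0,0,0],"turn":[0,0,0.125],"fingers":1},{"slide":[0,0,0],"turn":[0,0,0.125],"fingers":1},{"slide":[0,0,0],"turn":[0,0,0.125],"fingers":1},{"slide":[0,0,0],"turn":[0,0,0.125],"fingers":1},{"slide":[0,0,0],"turn":[0,0,0.125],"fingers":1},{"slide":[0,0,0],"turn":[0,0,0.125],"fingers":1},{"slide":[0,0,0],"turn":[0,0,0.072],"fingers":1},{"slide":[0,0,0],"turn":[0,0,0],"fingers":1}]}}

```text
time: 16.78
tool_pos: [0.562, 0.1943, 0.2951]
tcp_rot: [-3.141, -0.002, 0.304]
force: [0.5, 0.5, 0.6]
opening: 0.0941
grasp_force: 0.0
```

```bash
python3 - <<'E'
from h import *
go((0.560,0.1935,0.013),0.305,.097)
c=shot('wrist'); print(proj(c,[[.559,.193,.07],[.654,.223,.034]]).round())
cv2.imwrite('pics/w7.png',c['pixels'])
E
```

```text
turn [-0.    -0.002 -0.001] slide after turn [ -2.1   0.2 185.1] slide before [ -2.6   0.3 185.1] TCP goal [0.56   0.1935 0.11  ]
[[278. 207.]
 [278. 109.]]
```

View pics/w7.png

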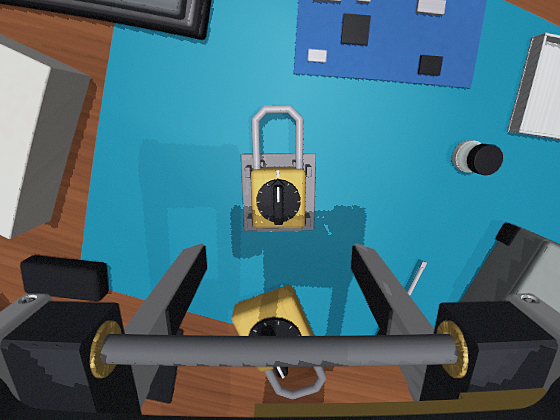

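The shackle is out: its bar is at (278,110), where a full opening should put it. The lock is still in its holder, centred under the tool.

Emit:
{"name": "jog_arm", "arguments": {"motion": [{"slide":[-2,0,35],"turn":[0,0,0],"fingers":1},{"slide":[0,0,35],"turn":[0,0,0],"fingers":1},{"slide":[0,0,35],"turn":[0,0,0],"fingers":1},{"slide":[0,0,30],"turn":[0,0,0],"fingers":1},{"slide":[0,0,25],"turn":[0,0,0],"fingers":1},{"slide":[0,0,15],"turn":[0,0,0],"fingers":1},{"slide":[0,0,6],"turn":[0,0,0],"fingers":1},{"slide":[0,0,0],"turn":[0,0,0],"fingers":1},{"slide":[0,0,0],"turn":[0,0,0],"fingers":1}]}}

```text
time: 17.58
tool_pos: [0.5602, 0.1935, 0.1145]
tcp_rot: [3.142, -0.002, 0.306]
force: [1.5, 0.4, 1.0]
opening: 0.0942
grasp_force: 0.0
```

Emit:
{"name": "jog_arm", "arguments": {"motion": [{"slide":[0,0,3],"turn":[0,0,0],"fingers":1},{"slide":[0,0,0],"turn":[0,0,0],"fingers":0},{"slide":[0,0,0],"turn":[0,0,0],"fingers":0},{"slide":[0,0,0],"turn":[0,0,0],"fingers":0},{"slide":[0,0,0],"turn":[0,0,0],"fingers":0},{"slide":[0,0,0],"turn":[0,0,0],"fingers":0},{"slide":[0,0,0],"turn":[0,0,0],"fingers":0},{"slide":[0,0,0],"turn":[0,0,0],"fingers":0}]}}

```text
time: 18.25
tool_pos: [0.5597, 0.1935, 0.1109]
tcp_rot: [-3.141, -0.0, 0.305]
force: [0.1, 1.4, 1.8]
opening: 0.0616
grasp_force: 29.9
```

Emit:
{"name": "jog_arm", "arguments": {"motion": [{"slide":[0,0,-5],"turn":[0,0,0],"fingers":0},{"slide":[0,0,-10],"turn":[0,0,0],"fingers":0},{"slide":[0,0,-20],"turn":[0,0,0],"fingers":0},{"slide":[0,0,-25],"turn":[0,0,0],"fingers":0},{"slide":[0,0,-30],"turn":[0,0,0],"fingers":0},{"slide":[0,0,-30],"turn":[0,0,0],"fingers":0},{"slide":[0,0,-30],"turn":[0,0,0],"fingers":0},{"slide":[0,0,-15],"turn":[0,0,0],"fingers":0},{"slide":[0,0,0],"turn":[0,0,0],"fingers":0},{"slide":[0,0,0],"turn":[0,0,0],"fingers":0}]}}

```text
time: 19.08
tool_pos: [0.5597, 0.1931, 0.2763]
tcp_rot: [3.141, -0.001, 0.305]
force: [-0.8, 0.0, -5.7]
opening: 0.0615
grasp_force: 29.9
```

```bash
python3 - <<'E'
from h import *
go((0.4105,-0.1745,0.275),0.305)
E
```

```text
turn [ 0.    -0.001 -0.   ] slide after turn [-252.7  305.8    1.3] slide before [-252.6  305.9    1.1] TCP goal [ 0.4105 -0.1745  0.275 ]
```

Emit:
{"name": "jog_arm", "arguments": {"motion": [{"slide":[-10,12,0],"turn":[0,0,0],"fingers":0},{"slide":[-21,25.4,0],"turn":[0,0,0],"fingers":0},{"slide":[-21,25.4,0],"turn":[0,0,0],"fingers":0},{"slide":[-21,25.4,0],"turn":[0,0,0],"fingers":0},{"slide":[-21,25.4,0],"turn":[0,0,0],"fingers":0},{"slide":[-21,25.4,0],"turn":[0,0,0],"fingers":0},{"slide":[-21,25.4,0],"turn":[0,0,0],"fingers":0},{"slide":[-21,25.4,0],"turn":[0,0,0],"fingers":0},{"slide":[-21,25.4,0],"turn":[0,0,0],"fingers":0},{"slide":[-21,25.4,0],"turn":[0,0,0],"fingers":0},{"slide":[-21,25.4,0],"turn":[0,0,0],"fingers":0},{"slide":[-20,25,0],"turn":[0,0,0],"fingers":0}]}}

```text
time: 20.08
tool_pos: [0.416, -0.1573, 0.2727]
tcp_rot: [-3.138, 0.004, 0.305]
force: [0.9, 0.2, -4.1]
opening: 0.0617
grasp_force: 29.9
```

Emit:
{"name": "jog_arm", "arguments": {"motion": [{"slide":[-12,14,0],"turn":[0,0,0],"fingers":0},{"slide":[0,0,0],"turn":[0,0,0],"fingers":0},{"slide":[0,0,0],"turn":[0,0,0],"fingers":0},{"slide":[0,0,0],"turn":[0,0,0],"fingers":0},{"slide":[0,0,0],"turn":[0,0,0],"fingers":0},{"slide":[0,0,0],"turn":[0,0,0],"fingers":0}]}}

```text
time: 20.58
tool_pos: [0.411, -0.1723, 0.2751]
tcp_rot: [-3.141, 0.001, 0.307]
force: [1.6, 0.3, -4.2]
opening: 0.0618
grasp_force: 29.9
```

```bash
python3 - <<'E'
from h import *
go((0.4105,-0.1745,0.275),0.305); print(manip.get_obs()['grasp_force'],manip.get_obs()['opening'])
s=shot('scene');p=proj(s,[.41,-.175,.15])[0].astype(int);print(p)
x0,y0=max(p[0]-100,0),max(p[1]-100,0)
cv2.imwrite('pics/s3.png',cv2.resize(s['pixels'][y0:y0+200,x0:x0+240],None,fx=3,fy=3,interpolation=2))
E
```

```text
turn [-0.001  0.001  0.002] slide after turn [-1.1  1.9  0.1] slide before [-1.1  1.9  0.1] TCP goal [ 0.4105 -0.1745  0.275 ]
29.94321495294571 0.06180255723326847
[238 128]
```

View pics/s3.png

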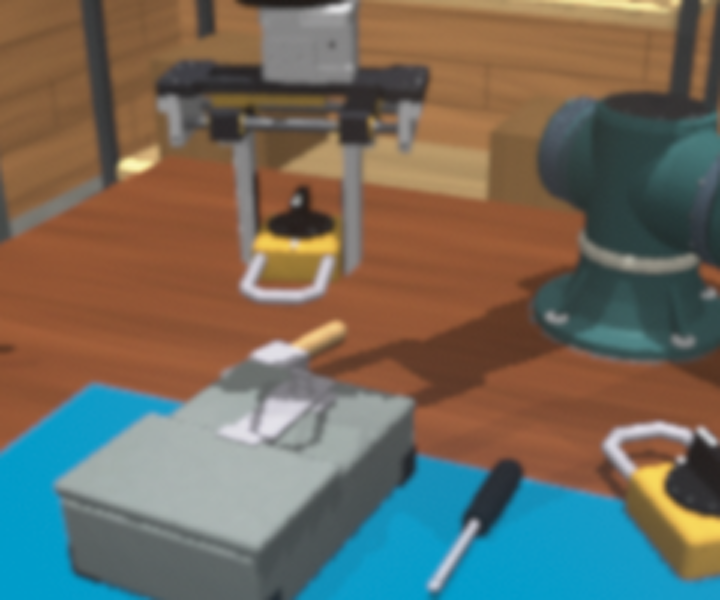

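The lock is held level at (295,240) above the staple with its shackle out, and the hasp lies flat on the case.

```bash
python3 -c "
from plant import manip
print(manip.job_done())"
```

```text
the job is handed in; nothing more can be done
None
```

I handed the job in at about 21 s of the 72 s allowed, with the hasp flat, the dial at the opening click, the shackle fully out and the lock held level about 10 cm above the staple; no verdict came back from the judge.

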